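Open the push-and-turn nail polish remover behind its guard panel

TASK

The nail polish remover needs opening: slide the white guard panel straight up out of the slotted posts in front of the bottle and stand it on its lower edge in the empty steel trough. Then press the bottle's safety cap down, keep it pressed while you twist it anticlockwise until it comes free, and lift it off. Finish while still holding the cap in the gripper, level, a few centimetres straight above the bottle, with nothing else touching it, and do not shove or topple the other things on the slab.

Things in the scene. Friction and masses are not known exactly. Their poses are not given: they have to be found in the camera images.
- station: Fixed marble base, 12 mm thick, x -60 to +70 mm, y +-75 mm from its origin (underside), z up. Two aluminium U-channel posts at x = -25 mm, y = +-52 mm, tops 85 mm above the slab, hold the panel's side edges in slots 8 mm wide, open only at the top: the panel must rise 73 mm to leave them. The bottle stands at x = +27 mm, y = 0.
- panel: Loose white acrylic guard panel, 6 mm thick (its x), 100 mm wide (y), 150 mm tall (z), about 105 g; origin at the centre of its lower edge. It starts upright in the slots, axes as the station's, upper edge 162 mm above the slab and 39 mm above the top of the cap; its upper 77 mm stand free above the posts. The cap's axis is 52 mm from it.
- trough: Fixed, empty, open-topped brushed steel trough, 38 mm (x) x 136 mm (y) x 60 mm tall outside, walls 4 mm, floor 4 mm thick (inside 30 x 128 mm, 56 mm deep); origin at the centre of its underside, z up, long axis y. The panel goes in with its width along the trough's y; when released it leans against a wall.
- bottle: Round amber glass bottle of nail polish remover, 58 mm diameter, clamped to the station by a steel collar (it cannot turn or lift); origin at the centre of its underside, 12 mm above the slab, z up. Straight up to 58 mm, then a shoulder tapering to a 25 mm neck at 72 mm. A spring-loaded liner in the neck reaches up to 105.5 mm.
- cap: Loose white ribbed push-and-turn safety cap on the bottle, 43 mm diameter over the ribs, 26 mm tall, about 22 g; origin at the centre of its open lower rim, z up. At rest the origin is 85 mm above the bottle's origin and its x axis is the bottle's. Round, so it can be gripped in any direction; below the skirt is 13 mm of bare neck, then the sloping shoulder.
- cap_top (a point): Centre of the cap's top face. How the cap works: a spring holds it up; pressing starts at 3 N, its catch frees after 4 mm, it bottoms at 7.5 mm (8 N). Held down 5 to 7 mm it turns anticlockwise seen from above (positive about z). It lifts off when turned 58 to 74 degrees, 66 is the middle; a firm stop ends the turn at about 75. Not pressed, it neither turns nor lifts.
- organiser: Bystander: steel base disc (120 mm diameter, fixed) of the clear acrylic makeup organiser, whose open tray, 150 x 150 mm, 70 mm high overall, turns on it; origin under its centre.
- polish: Bystander in the organiser: small glass nail polish bottle, 30 mm diameter, 70 mm tall; origin at the centre of its underside.
- brush: Bystander in the organiser: stout black plastic makeup brush standing up, 38 mm diameter, 76 mm tall; origin at the centre of its underside.
- curler: Bystander in the organiser: steel lash curler lying flat, about 100 x 45 mm; origin at its middle, underside.
- cup: Bystander: white ceramic toothbrush cup, 68 mm diameter, 95 mm tall, with two toothbrushes reaching 180 mm; origin at the centre of its underside.
- lotion: Bystander: white lotion bottle with a narrow steel cap, 42 mm diameter, 96 mm tall; origin at the centre of its underside.
- jar: Bystander: low cream jar with a dark lid, 58 mm diameter, 44 mm tall; origin at the centre of its underside.
Things that resemble listed ones, but are neither listed nor needed, are in the scene too. Of the things that look like the cap, the middle-sized one is meant.

How it is judged:
On the way, in this order (a step that is already met when the one before it is completed fails the run):
1. the panel stands in the steel trough on its lower edge, let go (z of panel in the frame of trough below 0.022 m and x of panel in the frame of trough between -0.017 and 0.017 m and y of panel in the frame of trough between -0.03 and 0.03 m and angle between panel's own z axis and vertical below 0.6 rad and contact force between the fingers and panel below 0.1 N), for 0.2 s.
2. the cap is pressed down on the bottle, not yet turned (z of cap in the frame of bottle below 0.0818 m and angle between the x axis of cap and the x axis of bottle, either way round below 0.4 rad and horizontal distance between cap and bottle below 0.008 m), for 0.05 s.
3. the cap is twisted to its open position while still on the bottle (z of cap in the frame of bottle below 0.092 m and angle between the x axis of cap and the x axis of bottle, either way round above 0.8 rad and horizontal distance between cap and bottle below 0.008 m), for 0.05 s.
At the end, for the whole second after the job is handed in: The gripper holds the cap at rest, level within 17 degrees, within 30 mm of the bottle's axis, rim 25 to 140 mm above where it sat, touching neither bottle nor panel; the panel stands on its lower edge in the trough, let go, leaning under 34 degrees (all of step 1 and z of cap in the frame of bottle between 0.11 and 0.225 m and horizontal distance between cap and bottle below 0.03 m and angle between cap's own z axis and vertical below 0.3 rad and contact force between the fingers and cap above 0.5 N and contact force between cap and station below 0.05 N and contact force between cap and panel below 0.05 N and linear speed of cap below 0.05 m/s); the arm keeps its last pose, push and grip.
It fails at once if a bystander is shoved more than 40 mm or toppled (distance of any of polish, brush, curler, cup, lotion, jar from where it was at the start of the episode above 0.04 m or angle between any of polish, brush, curler, cup, lotion, jar's own z axis and vertical above 0.6 rad).
It also fails if it takes over 58 s, if anything falls off the work surface, if the arm or the gripper's body presses on something with over 40 N, if the wrist force passes 120 N, or if a joint passes its speed limit or range.

ROBOT

A 7-joint arm with a two-finger parallel gripper is mounted at the origin on the work surface. World frame = base frame: x ahead of the robot, y to its left, z up, the work surface at z = 0. Lengths are in m, angles in rad, forces in N, time in s.
With the tool pointing down it reaches from about 0.425 to 1.025 m from the base axis. Payload 9.4 kg.
Tool frame: the origin (TCP) lies between the finger pads; the fingertips stand bot.finger_overhang ahead of it and the grasp point (between the pads) is the TCP (bot.finger_overhang is the distance from the TCP to the fingertips, in m); z points along the fingers, y is the line along which they close (so a half turn about z gives the same grasp; the last joint's range is limited). The gripper opens to 85 mm and grips with 20 to 120 N. Pads are 22 mm wide; open, the fingers measure 114 mm over their backs; the gripper's body (76 mm by 85 mm) begins 54 mm behind the grasp point. The pads swing forward as they close: fully open they stand 13 mm farther back than shut.
Start: joints at [-1.421, 0.599, -0.003, 1.599, 0.002, 0.943, -0.08], TCP at [0.163, 0.706, 0.219] pointing down, gripper open.
Joint ranges: [-2.57, 2.57], [-0.35, 1.97], [-1.29, 1.29], [0.11, 2.56], [-1.05, 4.19], [0.11, 1.86], [-2.63, 2.63]. Speed limits (rad/s): [2.22, 2.22, 3.01, 3.01, 3.14, 3.14, 3.14].

INTERFACE

Orientations are given as a unit quaternion [w, x, y, z].
In Python, from station import bot gives the robot as it stands.
- The arm moves only by the tool servo_tool, never from a script. Its argument "motion" is a list of rows, each a list of 3 entries, a list of its own where there are three numbers: the shift along the world's x, y, z in m, then the turn, a rotation vector about the world's x, y, z in rad, then the opening in per cent of the stroke, from 0 (shut) to 100 (fully open). In form: [[[tx, ty, tz], [rx, ry, rz], fingers], ...]. A call has 1 to 8 rows; each row shifts and turns the commanded pose from where the row before left it; what a row does not reach is not made up. A row lasts 1/8 s, in which the tool goes at most 62.5 mm and 10.7 degrees, less where a joint would pass 70% of its speed; a pose out of reach is approached as far as the arm can. A call with a gripper value outside its range is refused whole. The fingers move at their own pace and stop on an object; "grip_force" is the grip in N (left out, the last holds). Time passes only in rows, so rows that do not move let the fingers close. It gives the time, the measured TCP pose, the force, the opening and the grip force at its end, in the units of the state.
- bot.state(): the state, without advancing time (a new reading comes with each control period).
- bot.capture(name): name is "scene" or "top" or "wrist"; returns the picture (420x560x3 uint8, red, green, blue); there is no depth.
- bot.camera_info(name): a dict with "intrinsics" (3x3 intrinsics, pixels), "R" (3x3) and "t" (3): a world point X has camera coordinates R X + t. Camera axes: x right, y down, z forward; pixel columns grow to the right and rows downward; lengths in m; the calibration is good to about 2 mm. A picture is of the moment at which its call begins: read the wrist's pose just before it. camera_info takes no time and is no camera call; for the wrist camera it gives the pose at the moment of the call.
- bot.hand_in(): hands the job in; it is judged then, once.
The state is a dict: "time_s": time; "joints": joint angles; "qvel": joint speeds; "effort": joint torques, N m; "ee_pos": TCP position; "orientation": TCP orientation; "wrist_force": force on the tool from outside, world axes, zero at the start; "torque": the same for the moment, N m; "gripper_width": finger opening in m; "grip_force": force on a finger pad.
Only numpy, scipy, OpenCV 4.12 (cv2) and the standard library are available. Lean on these libraries where they do the work, as an engineer would, in place of code of your own. Each camera call takes 0.05 s, during which the arm holds its last target. There are 200 camera calls.

## Working session

There is one attempt and no reset: what is moved stays moved. The work goes in short steps, Python scripts to look and compute and a tool call to move; the robot and the scene stay as the last step left them, time stands still between calls to the robot, and variables do not carry over. Pictures are saved under pics/ and viewed, at most 13 in all, crops included, and the job is handed in when it is done.

Besides the shell and the picture viewer there is one more tool, called after ">>>" as name([rows], argument=value, ...), one row to a line, values as JSON. servo_tool: Moves the arm, as the interface text tells. Its arguments: {"type":"object","properties":{"motion":{"type":"array"},"grip_force":{"type":"number"}},"required":["motion"]}

```bash
mkdir -p pics; ls
python3 - <<'E'
from station import bot
import cv2
for n in("scene","top"):
    cv2.imwrite(f"pics/{n}0.png",bot.capture(n)[:,:,::-1])
    c=bot.camera_info(n);print(n,c["intrinsics"],c["R"],c["t"])
print(bot.state(),bot.finger_overhang)
E
```

```text
pics
scene [[487.24996185   0.         274.58874287]
 [  0.         487.24996185 207.52947553]
 [  0.           0.           1.        ]] [[-0.25391005  0.9671365   0.01329205]
 [ 0.76374555  0.20890657 -0.61077883]
 [-0.59348329 -0.14493114 -0.79168968]] [ 0.07331419 -0.42101384  1.4394829 ]
top [[420.11016185   0.         277.71372828]
 [  0.         420.11016185 210.48757067]
 [  0.           0.           1.        ]] [[-3.12566930e-03 -9.99529091e-01  3.05258313e-02]
 [-9.96914215e-01  7.20225633e-04 -7.84954113e-02]
 [ 7.84364616e-02 -3.06769858e-02 -9.96447010e-01]] [0.0586235  0.64259638 0.81086585]
{'time_s': 0.1, 'joints': array([-1.42069496,  0.60004563, -0.00255867,  1.60005214,  0.00181528,
        0.94293098, -0.0797662 ]), 'qvel': array([ 1.84405409e-03, -1.37623303e-03,  9.92702716e-04, -3.05997061e-03,
       -1.69278657e-03,  9.45963903e-05,  2.08524602e-03]), 'effort': array([ 6.14605495e-03, -7.77993393e+01,  1.57029066e+00, -2.58626711e+01,
        1.26817601e-02,  5.54641359e-03, -3.90374828e-05]), 'ee_pos': array([0.16293322, 0.70599298, 0.21860194]), 'orientation': array([-1.27166014e-05,  1.13101168e-01,  9.93583218e-01, -7.16886487e-04]), 'wrist_force': array([ 0.20421945, -0.10833561, -0.56868138]), 'torque': array([-0.00110571, -0.00300344,  0.00944508]), 'grip_force': 0.0, 'gripper_width': 0.0851718435625881} 0.019
```

View pics/scene0.png

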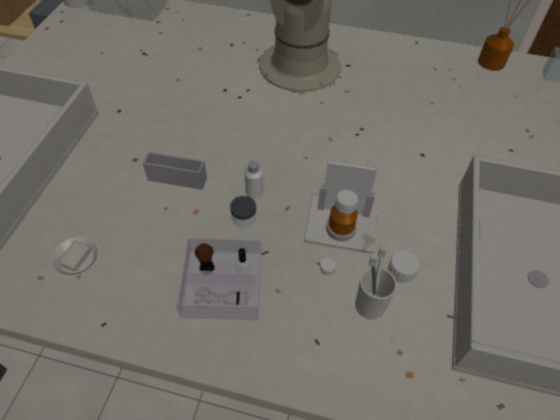

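View pics/top0.png

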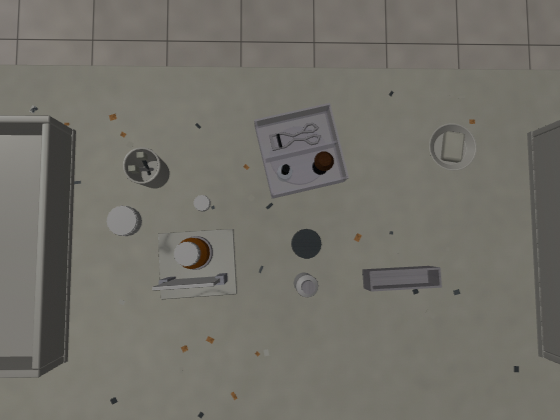

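Candidates for the cap (scene view): the bottle's cap (346,202), the large white lid by the cup (404,266), and the small one at (328,266). I choose the middle-sized one, on the amber bottle behind the panel. I'll check it in one close crop with the trough.

Run:
```python
import cv2,numpy as np
t=cv2.imread("pics/top0.png");s=cv2.imread("pics/scene0.png")
def crop(im,x,y,w,h,k,g):
    c=cv2.resize(im[y:y+h,x:x+w],None,fx=k,fy=k,interpolation=cv2.INTER_CUBIC)
    c=(255*(c/255.)**.6).astype('uint8')
    for u in range(x,x+w):
        if u%g==0: cv2.line(c,((u-x)*k,0),((u-x)*k,6 ),(0,0,255),1);cv2.putText(c,str(u),((u-x)*k,16),0,.35,(0,0,255))
    for v in range(y,y+h):
        if v%g==0: cv2.line(c,(0,(v-y)*k),(6,(v-y)*k),(0,0,255),1);cv2.putText(c,str(v),(8,(v-y)*k+4),0,.35,(0,0,255))
    return c
a=crop(t,150,222,95,85,4,10);b=crop(t,355,255,95,50,4,10);d=crop(s,300,155,100,105,4,10)
o=np.zeros((600,800,3),'uint8')
o[:340,:380]=a;o[350:550,:380]=b;o[:420,390:790]=d
cv2.imwrite("pics/crop1.png",o)
```

```text
(no output)
```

View pics/crop1.png

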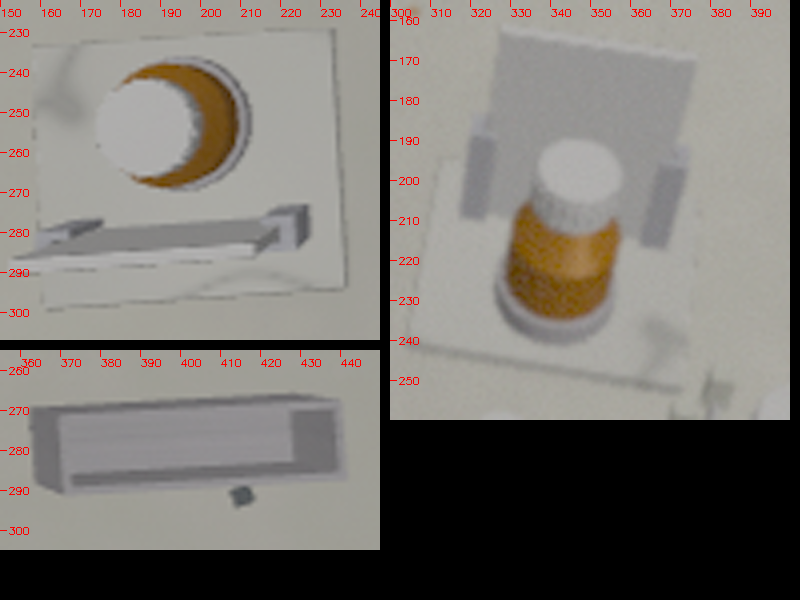

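The cap is confirmed: it sits on the amber bottle, top centre at scene (347,198) and top view (187,254). The panel is at its post edge and the trough is empty. Next I fit the poses.

```bash
cat > h.py <<'E'
import numpy as np
from station import bot
from scipy.optimize import least_squares
def proj(n,X):
    c=bot.camera_info(n);p=np.atleast_2d(X)@c["R"].T+c["t"];p=p@c["intrinsics"].T
    return p[:,:2]/p[:,2:]
def place(p,L):
    L=np.atleast_2d(np.array(L,float))/1000;c,s=np.cos(p[2]),np.sin(p[2])
    return np.c_[p[0]+c*L[:,0]-s*L[:,1],p[1]+s*L[:,0]+c*L[:,1],L[:,2]]
def fit(obs,x0):
    r=lambda p:np.concatenate([(proj(n,place(p,l))-np.array(u)).ravel() for n,l,u in obs])
    s=least_squares(r,x0,loss="soft_l1");return s.x,r(s.x).reshape(-1,2).round(1)
E
python3 - <<'E'
from h import *
p,r=fit([("top",[[70,-75,12],[-60,-75,12],[-60,75,12],[70,75,12],[27,0,123],[-25,50,162],[-25,-50,162]],[(233.5,229.2),(236.7,293.8),(161,299.5),(158.2,233.2),(186.8,254),(153,287),(214.5,283.7)]),
("scene",[[-25,-50,162],[-25,50,162],[27,0,123]],[(327.75,162),(376.2,170),(347.5,198)])],[.5,.2,0])
print("station",p,r.tolist());print(place(p,[[-25,0,162],[27,0,123]]))
q,r=fit([("top",[[19,68,60],[-19,68,60],[19,-68,60],[-19,-68,60]],[(370,270),(372,290.5),(438.8,267),(441.3,287)]),("scene",[[0,0,60]],[(175,163)])],[.45,-.2,0])
print("trough",q,r.tolist())
for n,u in dict(cup=(142,166),lotion=(307,285),jar=(307,243)).items(): print(n,fit([("top",[[0,0,dict(cup=95,lotion=90,jar=44)[n]]],[u])],[.5,0,0])[0][:2])
E
```

```text
station [0.53399611 0.21674254 0.05830329] [[-0.1, -1.1], [0.2, -0.1], [-0.4, -0.8], [-0.2, -0.5], [-0.3, -0.7], [-0.6, 0.9], [-0.2, 0.2], [-0.9, -1.2], [0.3, -1.6], [-1.3, -1.5]]
[[0.50903859 0.21528579 0.162     ]
 [0.56095023 0.21831584 0.123     ]]
trough [ 0.51026517 -0.18304285  0.04201145] [[-0.9, 0.2], [-1.7, -0.1], [1.0, -0.2], [0.0, -0.1], [-1.9, -1.8]]
cup [0.71839192 0.30595755]
lotion [0.50222421 0.00679816]
jar [0.57806211 0.0015332 ]
```

>>> servo_tool([
  [[0.029, -0.041, 0.004], [0, 0, -0.107], 25],
  [[0.029, -0.041, 0.004], [0, 0, -0.107], 25],
  [[0.029, -0.041, 0.004], [0, 0, -0.107], 25],
  [[0.029, -0.041, 0.004], [0, 0, -0.107], 25],
  [[0.029, -0.041, 0.004], [0, 0, -0.107], 25],
  [[0.029, -0.041, 0.004], [0, 0, -0.107], 25],
  [[0.029, -0.041, 0.004], [0, 0, -0.107], 25],
  [[0.029, -0.041, 0.004], [0, 0, -0.107], 25],
])

```text
time_s: 1.1
ee_pos: [0.3957, 0.3769, 0.2514]
orientation: [-0.0, 0.517, 0.856, -0.0]
wrist_force: [0.6, -0.3, 0.6]
gripper_width: 0.0216
grip_force: 0.0
```

>>> servo_tool([
  [[0.029, -0.041, 0.004], [0, 0, -0.107], 25],
  [[0.029, -0.041, 0.004], [0, 0, -0.107], 25],
  [[0.029, -0.041, 0.004], [0, 0, -0.107], 25],
  [[0.029, -0.041, 0.004], [0, 0, -0.107], 25],
  [[0, 0, 0], [0, 0, 0], 25],
  [[0, 0, 0], [0, 0, 0], 25],
])

```text
time_s: 1.85
ee_pos: [0.5105, 0.2149, 0.267]
orientation: [-0.0, 0.685, 0.728, -0.0]
wrist_force: [-0.4, 0.6, -0.2]
gripper_width: 0.0215
grip_force: 0.0
```

```bash
cat >> h.py <<'E'
from scipy.spatial.transform import Rotation as Ro
import cv2
def st():
    s=bot.state();q=s["orientation"];R=Ro.from_quat(np.r_[q[1:],q[0]]).as_matrix()
    print("t",s["time_s"],"j",s["joints"].round(2),"p",s["ee_pos"].round(4),"yaw_y",round(np.arctan2(R[1,1],R[0,1]),4),"z",R[:,2].round(3),"F",s["wrist_force"].round(2),"M",s["torque"].round(2),"w",round(s["gripper_width"],4),"g",round(s["grip_force"],1))
E
python3 - <<'E'
from h import *
st();cv2.imwrite("pics/w1.png",bot.capture("wrist")[:,:,::-1])
c=bot.camera_info("wrist");print((-c["R"].T@c["t"]).round(3),c["R"].round(3).tolist())
p=[.534,.2167,.0583]
print(proj("wrist",place(p,[[-25,50,162],[-25,-50,162],[27,0,123],[70,-75,12]])).round())
E
```

```text
t 1.85 j [-0.8   0.36  0.41  1.96 -0.18  0.86 -0.23] p [0.5105 0.2149 0.267 ] yaw_y 0.0608 z [-0.001  0.    -1.   ] F [-0.44  0.58 -0.17] M [ 0.   -0.04 -0.02] w 0.0215 g 0.0
[0.505 0.283 0.422] [[0.998, 0.063, -0.001], [0.061, -0.963, 0.262], [0.016, -0.261, -0.965]]
[[275. 153.]
 [275. 261.]
 [326. 200.]
 [340. 234.]]
```

View pics/w1.png

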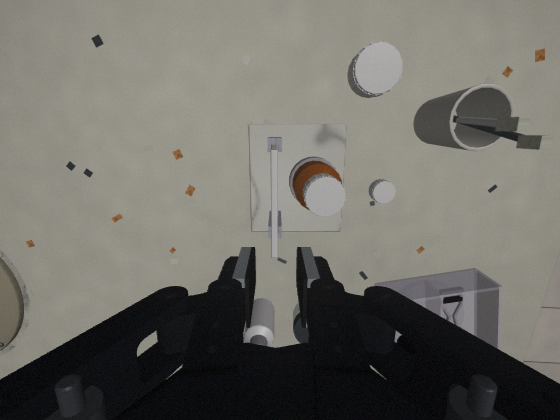

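The wrist view shows the panel's top edge from (274,150) to (275,256), centred between the fingers, and the cap at (324,196). That agrees with the fit to about 3 mm. I'll go down and grip.

>>> servo_tool([
  [[-0.001, 0.002, -0.03], [0, 0, 0], 25],
  [[0, 0, -0.03], [0, 0, 0], 25],
  [[0, 0, -0.03], [0, 0, 0], 25],
  [[0, 0, -0.03], [0, 0, 0], 25],
  [[0, 0, 0], [0, 0, 0], 0],
  [[0, 0, 0], [0, 0, 0], 0],
  [[0, 0, 0], [0, 0, 0], 0],
  [[0, 0, 0], [0, 0, 0], 0],
], grip_force=40)

```text
time_s: 2.9
ee_pos: [0.5103, 0.2168, 0.1482]
orientation: [0.0, 0.685, 0.728, 0.001]
wrist_force: [-0.2, 0.3, -0.7]
gripper_width: 0.0042
grip_force: 41.2
```

```bash
python3 -c "
from h import *;st()"
```

```text
t 2.9 j [-0.73  0.51  0.33  2.07 -0.28  0.6  -0.15] p [0.5103 0.2168 0.1482] yaw_y 0.0603 z [ 0.001  0.001 -1.   ] F [-0.15  0.25 -0.69] M [ 0.02  0.08 -0.04] w 0.0042 g 41.2
```

>>> servo_tool([
  [[0, 0, 0.01], [0, 0, 0], 0],
  [[0, 0, 0.015], [0, 0, 0], 0],
  [[0, 0, 0.02], [0, 0, 0], 0],
  [[0, 0, 0.02], [0, 0, 0], 0],
  [[0, 0, 0.02], [0, 0, 0], 0],
  [[0, 0, 0.02], [0, 0, 0], 0],
  [[0, 0, 0.02], [0, 0, 0], 0],
  [[0, 0, 0], [0, 0, 0], 0],
])

```text
time_s: 3.9
ee_pos: [0.5109, 0.2166, 0.2745]
orientation: [0.001, 0.686, 0.728, 0.002]
wrist_force: [-0.4, -0.1, -0.6]
gripper_width: 0.0043
grip_force: 41.2
```

Run:
```python
from h import *
st();a=bot.capture("scene")[100:320,120:440];b=bot.capture("wrist")
cv2.imwrite("pics/s2.png",np.hstack([cv2.resize(a[:,:,::-1],(480,330)),cv2.resize(b[:,:,::-1],(320,330))]))
```

```text
t 3.9 j [-0.81  0.35  0.42  1.95 -0.18  0.88 -0.24] p [0.5109 0.2166 0.2745] yaw_y 0.0598 z [ 0.003  0.002 -1.   ] F [-0.43 -0.15 -0.6 ] M [0.01 0.04 0.01] w 0.0043 g 41.2
```

View pics/s2.png

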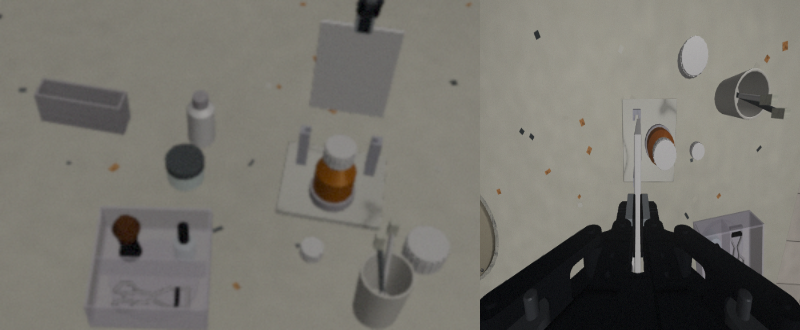

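The panel is clear of the posts, hanging upright in the gripper. I'll carry it over to the trough.

>>> servo_tool([
  [[0, -0.03, 0], [0, 0, -0.002], 0],
  [[0, -0.05, 0], [0, 0, -0.003], 0],
  [[0, -0.05, 0], [0, 0, -0.003], 0],
  [[0, -0.05, 0], [0, 0, -0.003], 0],
  [[0, -0.05, 0], [0, 0, -0.003], 0],
  [[0, -0.05, 0], [0, 0, -0.002], 0],
  [[0, -0.05, 0], [0, 0, -0.002], 0],
  [[0, -0.04, 0], [0, 0, 0], 0],
])

```text
time_s: 5.0
ee_pos: [0.5093, -0.1556, 0.2717]
orientation: [-0.0, 0.693, 0.721, -0.001]
wrist_force: [1.0, -0.0, -0.9]
gripper_width: 0.0043
grip_force: 41.2
```

>>> servo_tool([
  [[0, -0.03, 0], [0, 0, 0], 0],
  [[0, 0, -0.02], [0, 0, 0], 0],
  [[0, 0, -0.02], [0, 0, 0], 0],
  [[0, 0, -0.02], [0, 0, 0], 0],
  [[0, 0, 0], [0, 0, 0], 0],
])

```text
time_s: 5.62
ee_pos: [0.5088, -0.1832, 0.2106]
orientation: [-0.002, 0.692, 0.722, -0.001]
wrist_force: [0.2, -0.1, -1.0]
gripper_width: 0.0039
grip_force: 41.2
```

Run:
```python
from h import *
st();a=bot.capture("scene")[90:240,80:280];b=bot.capture("top")[200:350,330:480]
cv2.imwrite("pics/s3.png",np.hstack([cv2.resize(a[:,:,::-1],(440,330)),cv2.resize(b[:,:,::-1],(330,330))]))
```

```text
t 5.625 j [-0.09  0.42  0.46  2.05 -0.28  0.73  0.59] p [ 0.5088 -0.1832  0.2106] yaw_y 0.0418 z [-0.004  0.001 -1.   ] F [ 0.21 -0.13 -0.96] M [ 0.03  0.   -0.01] w 0.0039 g 41.2
```

View pics/s3.png

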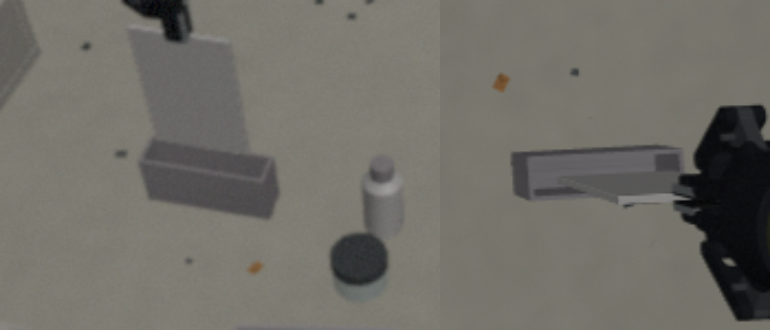

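The panel's lower edge is over the trough opening: the bottom corners are at about (157,150) and (248,155) in the left crop, slightly to the -y side. I'll shift it 5 mm and lower it.

>>> servo_tool([
  [[0.001, 0.005, 0], [0, 0, 0], 0],
  [[0, 0, -0.015], [0, 0, 0], 0],
  [[0, 0, -0.015], [0, 0, 0], 0],
  [[0, 0, -0.015], [0, 0, 0], 0],
  [[0, 0, 0], [0, 0, 0], 0],
])

```text
time_s: 6.35
ee_pos: [0.5101, -0.1785, 0.1658]
orientation: [-0.001, 0.692, 0.722, -0.001]
wrist_force: [-0.4, -0.6, -1.0]
gripper_width: 0.004
grip_force: 41.2
```

>>> servo_tool([
  [[0, 0, -0.01], [0, 0, 0], 0],
  [[0, 0, -0.006], [0, 0, 0], 0],
  [[0, 0, -0.004], [0, 0, 0], 0],
  [[0, 0, -0.002], [0, 0, 0], 0],
  [[0, 0, 0], [0, 0, 0], 0],
])

```text
time_s: 6.98
ee_pos: [0.511, -0.1786, 0.1454]
orientation: [0.0, 0.692, 0.722, -0.0]
wrist_force: [-0.5, 0.1, -1.0]
gripper_width: 0.0044
grip_force: 41.2
```

Run:
```python
from h import *
st()
```

```text
t 6.975 j [-0.04  0.51  0.4   2.11 -0.35  0.58  0.64] p [ 0.511  -0.1786  0.1454] yaw_y 0.042 z [ 0. -0. -1.] F [-0.49  0.12 -0.97] M [ 0.04 -0.02 -0.03] w 0.0044 g 41.2
```

>>> servo_tool([
  [[0, 0, -0.003], [0, 0, 0], 0],
  [[0, 0, -0.002], [0, 0, 0], 0],
  [[0, 0, 0], [0, 0, 0], 0],
  [[0, 0, 0], [0, 0, 0], 30],
  [[0, 0, 0], [0, 0, 0], 30],
  [[0, 0, 0], [0, 0, 0], 30],
  [[0, 0, 0], [0, 0, 0], 30],
  [[0, 0, 0], [0, 0, 0], 30],
])

```text
time_s: 7.98
ee_pos: [0.511, -0.1786, 0.1404]
orientation: [0.0, 0.692, 0.722, 0.0]
wrist_force: [0.6, 0.2, -0.3]
gripper_width: 0.0256
grip_force: 0.0
```

>>> servo_tool([
  [[0, 0, 0.02], [0, 0, 0], 50],
  [[0, 0, 0.04], [0, 0, 0], 70],
  [[0, 0, 0.05], [0, 0, 0], 100],
  [[0, 0, 0.03], [0, 0, 0], 100],
  [[0, 0, 0], [0, 0, 0], 100],
])

```text
time_s: 8.6
ee_pos: [0.512, -0.1789, 0.2826]
orientation: [0.002, 0.692, 0.722, 0.001]
wrist_force: [-0.2, 0.2, -0.8]
gripper_width: 0.0851
grip_force: 0.0
```

Run:
```python
from h import *
st();a=bot.capture("scene")[90:290,80:400]
cv2.imwrite("pics/s4.png",cv2.resize(a[:,:,::-1],(800,500)))
print(place([.534,.2187,.0583],[[27,0,123]]))
```

```text
t 8.6 j [-0.15  0.33  0.52  1.97 -0.21  0.89  0.52] p [ 0.512  -0.1789  0.2826] yaw_y 0.0421 z [ 0.004 -0.001 -1.   ] F [-0.19  0.16 -0.79] M [0.02 0.06 0.  ] w 0.0851 g 0.0
[[0.56095413 0.22027321 0.123     ]]
```

View pics/s4.png

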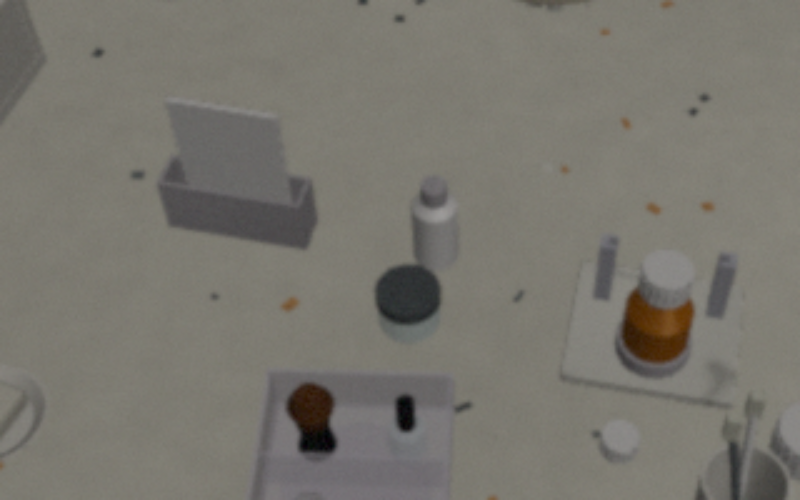

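The panel stands in the trough, let go, with its top edge from (170,100) to (280,115). The cap is free at (667,272) and the bystanders have not moved. I'll go above the cap.

>>> servo_tool([
  [[0.003, 0.03, 0], [0, 0, 0], 100],
  [[0.006, 0.05, 0], [0, 0, 0.003], 100],
  [[0.006, 0.05, 0], [0, 0, 0.003], 100],
  [[0.006, 0.05, 0], [0, 0, 0.003], 100],
  [[0.006, 0.05, 0], [0, 0, 0.003], 100],
  [[0.006, 0.05, 0], [0, 0, 0.003], 100],
  [[0.006, 0.05, -0.01], [0, 0, 0.003], 100],
  [[0.006, 0.04, -0.02], [0, 0, 0], 100],
])

```text
time_s: 9.65
ee_pos: [0.5557, 0.1938, 0.249]
orientation: [-0.0, 0.685, 0.729, -0.0]
wrist_force: [0.9, 0.4, -0.0]
gripper_width: 0.0854
grip_force: 0.0
```

>>> servo_tool([
  [[0.004, 0.029, -0.02], [0, 0, 0], 100],
  [[0, 0, 0], [0, 0, 0], 100],
  [[0, 0, 0], [0, 0, 0], 100],
])

```text
time_s: 10.02
ee_pos: [0.5597, 0.2193, 0.2296]
orientation: [0.0, 0.686, 0.728, -0.001]
wrist_force: [0.2, -0.3, 0.8]
gripper_width: 0.0855
grip_force: 0.0
```

Run:
```python
from h import *
st()
print(proj("wrist",place([.534,.2187,.0583],[[27,0,123]])))
b=bot.capture("wrist");cv2.imwrite("pics/w5.png",b[:,:,::-1])
```

```text
t 10.025 j [-0.75  0.46  0.41  1.9  -0.25  0.83 -0.15] p [0.5597 0.2193 0.2296] yaw_y 0.0593 z [-0.001 -0.002 -1.   ] F [ 0.21 -0.32  0.76] M [-0.01  0.    0.02] w 0.0855 g 0.0
[[277.92453189 207.6944733 ]]
```

View pics/w5.png

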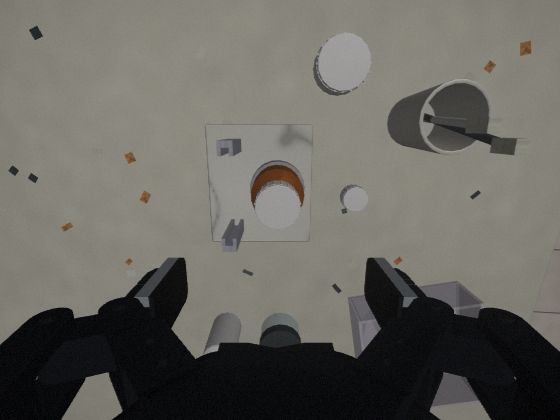

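The cap's top centre is at (278,205), 2-3 px from the prediction of (278,208), and centred between the fingers. I'll descend and grip.

>>> servo_tool([
  [[0.001, 0.002, -0.03], [0, 0, 0], 100],
  [[0, 0, -0.03], [0, 0, 0], 100],
  [[0, 0, -0.03], [0, 0, 0], 100],
  [[0, 0, -0.018], [0, 0, 0], 100],
  [[0, 0, -0.01], [0, 0, 0], 100],
  [[0, 0, 0], [0, 0, 0], 100],
])

```text
time_s: 10.82
ee_pos: [0.5612, 0.2221, 0.1124]
orientation: [0.0, 0.686, 0.728, -0.0]
wrist_force: [-0.3, -0.3, 0.7]
gripper_width: 0.0853
grip_force: 0.0
```

>>> servo_tool([
  [[0, 0, 0], [0, 0, 0], 30],
  [[0, 0, 0], [0, 0, 0], 30],
  [[0, 0, 0], [0, 0, 0], 30],
  [[0, 0, 0], [0, 0, 0], 30],
  [[0, 0, 0], [0, 0, 0], 30],
  [[0, 0, 0], [0, 0, 0], 30],
], grip_force=60)

```text
time_s: 11.58
ee_pos: [0.561, 0.2225, 0.1124]
orientation: [0.0, 0.686, 0.728, -0.0]
wrist_force: [-0.3, 1.2, 0.4]
gripper_width: 0.0255
grip_force: 0.0
```

```bash
python3 -c "
from h import *;st()"
```

```text
t 11.575 j [-0.69  0.61  0.33  1.99 -0.34  0.59 -0.08] p [0.561  0.2225 0.1124] yaw_y 0.0601 z [ 0. -0. -1.] F [-0.25  1.18  0.37] M [ 0.   -0.03 -0.03] w 0.0255 g 0.0
```

Run:
```python
from h import *
st();a=bot.capture("scene")[140:260,290:410];b=bot.capture("top")[190:310,130:250];w=bot.capture("wrist")
print(proj("scene",bot.state()["ee_pos"]),proj("top",bot.state()["ee_pos"]))
cv2.imwrite("pics/s6.png",np.hstack([cv2.resize(i[:,:,::-1],(s,400),interpolation=cv2.INTER_CUBIC) for i,s in((a,400),(b,400))]))
cv2.imwrite("pics/w6.png",w[:,:,::-1])
```

```text
t 11.575 j [-0.69  0.61  0.33  1.99 -0.34  0.59 -0.08] p [0.561  0.2225 0.1124] yaw_y 0.0601 z [ 0. -0. -1.] F [-0.25  1.18  0.37] M [ 0.   -0.03 -0.03] w 0.0255 g 0.0
[[347.5049298  200.26948603]] [[185.2556889  253.09068545]]
```

View pics/s6.png

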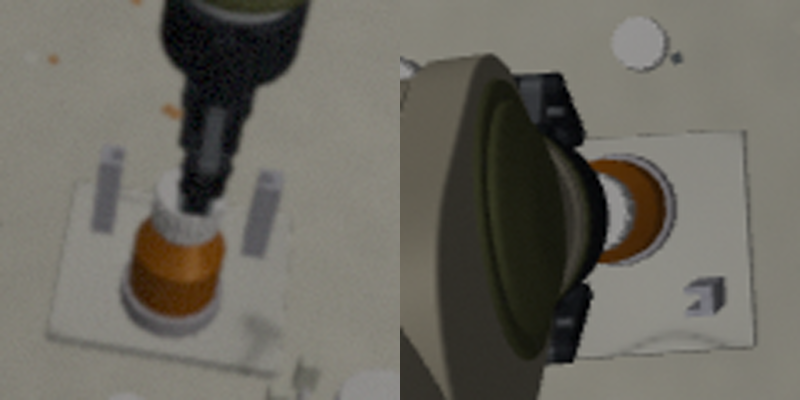

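View pics/w6.png

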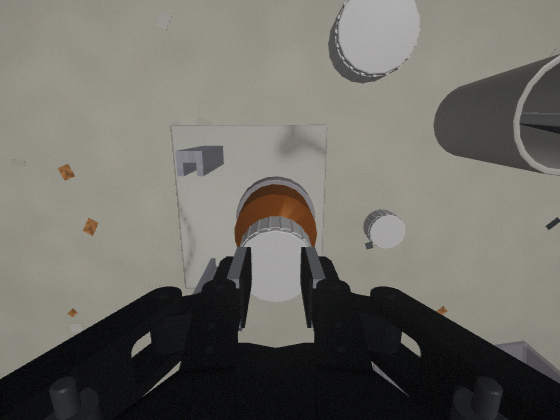

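Run:
```python
from h import *
c=bot.camera_info("wrist");print(c["intrinsics"][0,0],(-c["R"].T@c["t"]).round(4))
e=bot.state()["ee_pos"]
for z in (.085,.093,.1124,.123,.135): print(z,proj("wrist",[[e[0]+d,.2215,z] for d in(-.0215,0,.0215)]).round(0).tolist(),proj("wrist",[[e[0]+d,.2225+w,z] for d in(-.0128,.0128) for w in (-.011,.011)]).round(0).tolist())
```

```text
297.4553021303802 [0.5563 0.2897 0.2668]
0.085 [[243.0, 239.0], [277.0, 241.0], [309.0, 243.0]] [[256.0, 254.0], [258.0, 222.0], [295.0, 256.0], [298.0, 224.0]]
0.093 [[242.0, 243.0], [277.0, 245.0], [311.0, 247.0]] [[255.0, 259.0], [257.0, 226.0], [296.0, 261.0], [299.0, 228.0]]
0.1124 [[238.0, 256.0], [277.0, 258.0], [315.0, 260.0]] [[253.0, 273.0], [255.0, 237.0], [298.0, 275.0], [301.0, 239.0]]
0.123 [[236.0, 264.0], [277.0, 266.0], [317.0, 268.0]] [[252.0, 282.0], [253.0, 243.0], [299.0, 285.0], [303.0, 246.0]]
0.135 [[233.0, 274.0], [277.0, 277.0], [321.0, 279.0]] [[250.0, 294.0], [252.0, 253.0], [301.0, 297.0], [305.0, 256.0]]
```

The fingers closed to 25.5 mm without touching anything. Both views put the fingertips at about z = 0.125, just above the cap top. So the real fingertips sit about 30 mm higher than the reported TCP implies, and the panel grip was shallow too. I'll open, go 28 mm lower and close again, watching the forces.

>>> servo_tool([
  [[0, 0, 0.01], [0, 0, 0], 100],
  [[0, 0, 0], [0, 0, 0], 100],
  [[0, 0, 0], [0, 0, 0], 100],
  [[0, 0, 0], [0, 0, 0], 100],
  [[0, 0, -0.015], [0, 0, 0], 100],
  [[0, 0, -0.01], [0, 0, 0], 100],
  [[0, 0, -0.008], [0, 0, 0], 100],
  [[0, 0, -0.005], [0, 0, 0], 100],
])

```text
time_s: 12.72
ee_pos: [0.5608, 0.2222, 0.0835]
orientation: [-0.0, 0.686, 0.728, -0.0]
wrist_force: [0.1, 0.4, -0.3]
gripper_width: 0.0852
grip_force: 0.0
```

>>> servo_tool([
  [[0, 0, 0], [0, 0, 0], 40],
  [[0, 0, 0], [0, 0, 0], 40],
  [[0, 0, 0], [0, 0, 0], 40],
  [[0, 0, 0], [0, 0, 0], 40],
  [[0, 0, 0], [0, 0, 0], 40],
], grip_force=30)

```text
time_s: 13.35
ee_pos: [0.5613, 0.2225, 0.0847]
orientation: [0.0, 0.686, 0.728, 0.0]
wrist_force: [0.4, -0.4, 1.6]
gripper_width: 0.0411
grip_force: 34.7
```

```bash
python3 -c "
from h import *;st()"
```

```text
t 13.35 j [-0.67  0.65  0.3   2.   -0.36  0.54 -0.06] p [0.5613 0.2225 0.0847] yaw_y 0.0601 z [ 0.001  0.    -1.   ] F [ 0.37 -0.39  1.62] M [-0.06  0.02  0.03] w 0.0411 g 34.7
```

Gripped: the width reads 41.1 mm, with the same 1.8 mm under-reading as on the panel. Now I'll firm the grip and press.

>>> servo_tool([
  [[0, 0, 0], [0, 0, 0], 30],
  [[0, 0, 0], [0, 0, 0], 30],
  [[0, 0, -0.002], [0, 0, 0], 30],
  [[0, 0, -0.002], [0, 0, 0], 30],
  [[0, 0, -0.002], [0, 0, 0], 30],
  [[0, 0, 0], [0, 0, 0], 30],
  [[0, 0, 0], [0, 0, 0], 30],
], grip_force=70)

```text
time_s: 14.22
ee_pos: [0.5612, 0.2225, 0.0785]
orientation: [0.0, 0.686, 0.728, 0.0]
wrist_force: [-0.8, -0.3, 6.5]
gripper_width: 0.0404
grip_force: 71.5
```

```bash
python3 -c "
from h import *;st()"
```

```text
t 14.225 j [-0.67  0.66  0.29  2.01 -0.36  0.52 -0.05] p [0.5612 0.2225 0.0785] yaw_y 0.0599 z [ 0.  0. -1.] F [-0.83 -0.25  6.54] M [-0.08  0.12  0.  ] w 0.0404 g 71.5
```

>>> servo_tool([
  [[0, 0, 0], [0, 0, 0.05], 30],
  [[0, 0, 0], [0, 0, 0.08], 30],
  [[0, 0, 0], [0, 0, 0.08], 30],
  [[0, 0, 0], [0, 0, 0.08], 30],
  [[0, 0, 0], [0, 0, 0.08], 30],
  [[0, 0, 0], [0, 0, 0.08], 30],
  [[0, 0, 0], [0, 0, 0.08], 30],
  [[0, 0, 0], [0, 0, 0], 30],
])

```text
time_s: 15.22
ee_pos: [0.5605, 0.2225, 0.0784]
orientation: [-0.0, 0.47, 0.882, -0.0]
wrist_force: [-1.5, -0.1, 7.0]
gripper_width: 0.0404
grip_force: 71.6
```

```bash
python3 -c "
from h import *;st()"
```

```text
t 15.225 j [-0.57  0.64  0.15  2.   -0.18  0.51  0.3 ] p [0.5605 0.2225 0.0784] yaw_y 0.5912 z [-0.001  0.    -1.   ] F [-1.46 -0.15  7.03] M [0.01 0.52 0.04] w 0.0404 g 71.6
```

Turning freely with 7 N of press and little moment. I'll continue to 1.152 rad in total, then look at torque.

>>> servo_tool([
  [[0, 0, 0], [0, 0, 0.08], 30],
  [[0, 0, 0], [0, 0, 0.08], 30],
  [[0, 0, 0], [0, 0, 0.08], 30],
  [[0, 0, 0], [0, 0, 0.08], 30],
  [[0, 0, 0], [0, 0, 0.08], 30],
  [[0, 0, 0], [0, 0, 0.08], 30],
  [[0, 0, 0], [0, 0, 0.08], 30],
  [[0, 0, 0], [0, 0, 0.05], 30],
])

```text
time_s: 16.23
ee_pos: [0.5588, 0.2218, 0.078]
orientation: [-0.002, 0.183, 0.983, -0.001]
wrist_force: [-6.7, -0.8, 7.7]
gripper_width: 0.0405
grip_force: 71.6
```

>>> servo_tool([
  [[0, 0, 0], [0, 0, 0], 30],
  [[0, 0, 0], [0, 0, 0], 30],
])

```text
time_s: 16.48
ee_pos: [0.5588, 0.2217, 0.078]
orientation: [-0.002, 0.184, 0.983, -0.001]
wrist_force: [-6.0, -1.4, 7.8]
gripper_width: 0.0404
grip_force: 71.7
```

```bash
python3 -c "
from h import *;st()"
```

```text
t 16.475 j [-0.46  0.64 -0.02  2.    0.02  0.51  0.71] p [0.5588 0.2217 0.078 ] yaw_y 1.2002 z [-0.004 -0.002 -1.   ] F [-6.01 -1.37  7.84] M [-0.39  1.22  0.04] w 0.0404 g 71.7
```

>>> servo_tool([
  [[-0.002, 0, 0], [0, 0, 0], 30],
  [[0, 0, 0.002], [0, 0, 0], 30],
  [[0, 0, 0.003], [0, 0, 0], 30],
  [[0, 0, 0.003], [0, 0, 0], 30],
  [[0, 0, 0.003], [0, 0, 0], 30],
  [[0, 0, 0], [0, 0, 0], 30],
])

```text
time_s: 17.23
ee_pos: [0.5586, 0.222, 0.0894]
orientation: [-0.0, 0.184, 0.983, -0.0]
wrist_force: [-1.8, -4.3, 1.5]
gripper_width: 0.0401
grip_force: 71.0
```

```bash
python3 -c "
from h import *;st()"
```

```text
t 17.225 j [-0.46  0.62 -0.02  1.99  0.02  0.53  0.71] p [0.5586 0.222  0.0894] yaw_y 1.1998 z [-0.001 -0.001 -1.   ] F [-1.79 -4.34  1.49] M [-0.9   0.4  -0.01] w 0.0401 g 71.0
```

>>> servo_tool([
  [[0, 0, 0.005], [0, 0, 0], 30],
  [[0, 0, 0.008], [0, 0, 0], 30],
  [[0, 0, 0.01], [0, 0, 0], 30],
  [[0, 0, 0.015], [0, 0, 0], 30],
  [[0, 0, 0.015], [0, 0, 0], 30],
  [[0, 0, 0.012], [0, 0, 0], 30],
  [[0, 0, 0], [0, 0, 0], 30],
  [[0, 0, 0], [0, 0, 0], 30],
])

```text
time_s: 18.23
ee_pos: [0.5588, 0.2223, 0.1542]
orientation: [-0.0, 0.184, 0.983, -0.0]
wrist_force: [-0.9, 0.5, -0.1]
gripper_width: 0.0407
grip_force: 71.0
```

Run:
```python
from h import *
st();a=bot.capture("scene")[90:290,80:400]
cv2.imwrite("pics/s9.png",cv2.resize(a[:,:,::-1],(800,500),interpolation=cv2.INTER_CUBIC))
```

```text
t 18.225 j [-0.46  0.53 -0.02  1.95  0.01  0.66  0.71] p [0.5588 0.2223 0.1542] yaw_y 1.2 z [-0. -0. -1.] F [-0.92  0.48 -0.14] M [-0.02 -0.04 -0.01] w 0.0407 g 71.0
```

View pics/s9.png

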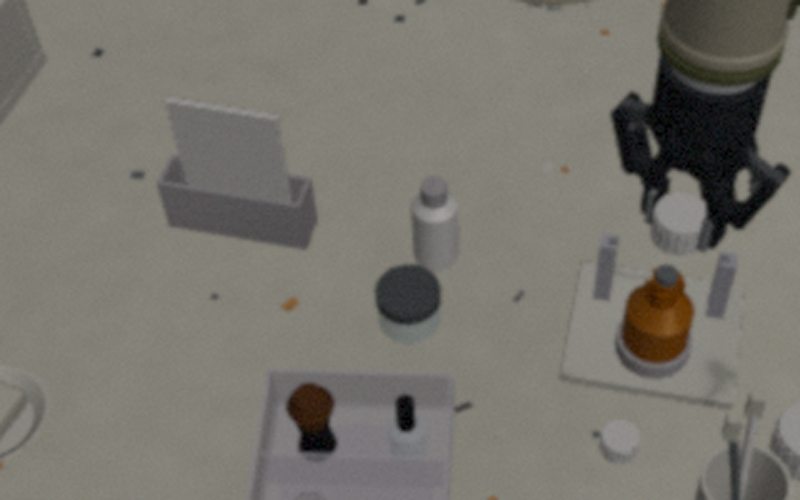

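The cap is held at (680,222), level, above the bare neck at (665,275). The panel is still standing in the trough and the bystanders have not moved. I'll hand in.

```bash
python3 -c "
from station import bot;print(bot.hand_in())"
```

```text
the job is handed in; nothing more can be done
None
```

The job is handed in at about 18 s, verdict not shown: in the last picture the panel stands let go in the trough, the gripper holds the cap level about 70 mm above its seat on the bottle, and the bystanders in view (cup partly cropped) have not moved.

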